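# Close and clip the keyed plaster mould

## Task

Take the upper half of the plaster mould off the sloping drying rack by its wooden batten and set it gently, without dropping it, on the lower half in the casting station, turned so that its wide and narrow notches go over the wide and narrow keys and it sits fully down. Let go of it, then push the station's spring clip in until it snaps home over the mould. Leave the other things on the table where they are.

Things in the scene. Friction and masses are not known exactly. Their poses are not given: they have to be found in the camera images.
- mould_top: Loose upper half of a plaster mould, about 0.4 kg: white slab 96 (x) x 120 (y) x 26 mm (z), wooden batten on top. Origin: centre of the underside; z goes out through the batten. It starts underside down on the rack's 35 degree slope, z leaning to the robot's side, batten level, -y end on the rack's -y side. A raised pouring collar (20 mm across, 4 high, at x +30, y -44 mm) marks its -y end.
- grip (a point): Centre of the grip batten on the upper half, 44 mm above the underside; axes as the half. The batten is 26 mm wide (x), 70 mm long (y) and stands 36 mm above the slab (26 to 62 mm above the underside).
- wide_notch (a point): On the upper half's underside plane, mid wide notch, 53 mm from the origin to -y. A notch in the underside opens at the middle of each short end, 16 mm long (y), 12 mm deep: 40 mm wide (x) at the -y end, 22 mm wide at the +y end.
- station: Casting station, fixed: plywood board (150 mm in x, -74 to +146 mm in y, 10 mm thick) with the plaster lower mould half on it, 96 (x) x 120 mm (y), a shallow dish cavity in its top, flat rim 36 mm above the table. A key stands on the rim at each short end; the spring clip stands beyond the +y end. Origin: on the table under the centre of the lower half; z up.
- seat (a point): Centre of the lower half's rim plane, 36 mm above the table; axes as the station. The upper half is home when its origin is here, with its x, y, z axes along the station's.
- wide_key (a point): Foot of the wide key, in the rim plane, 53 mm from the seat to the station's -y. Keys stand 9 mm up from the rim, 46 to 60 mm off centre in y, top edges rounded 4 mm: 36 mm wide (x) at the -y end, 18 mm wide at the +y end. Each has 2 mm play at either side in its own notch.
- clip (a joint): Travel of the spring clip, m: 0 open (start; tongue tip 6 mm clear of the mould), 0.020 home (tongue 14 mm over the upper half's top edge, 2.5 mm above it). It slides level in the station's -y direction. A detent resists, most (about 8 N) near 4 mm; past 10 mm it snaps home by itself and stays. It goes in only if the upper half is fully down.
- clip_tab (a point): Middle of the outer face of the clip's upright steel push tab, 80 mm above the table at 130 mm in station y when open; moves with the clip. The face looks to the station's +y, is 40 mm wide (station x), from 64 to 92 mm above the table; the tab is 6 mm thick. Beyond it there is only the 10 mm board.
- rack: Wooden drying rack, fixed, 166 mm wide (y), 130 deep: slats sloping at 35 degrees, low edge with a 12 mm lip to the rack's -x (robot's side). A top board (x -2 to +58 mm, 211 to 223 mm above the table) overhangs the mould: no room straight above, but the batten is free to a tool coming square to the slope. Origin: on the table under the middle of the slope; z up.
- stamp: Bystander: square wooden block stamp, 26 x 26 x 52 mm, standing. Origin at the centre of its underside.
- offcut: Bystander: flat triangular offcut of dark clay, 71 x 105 x 9 mm. Origin at the centre of its underside.
- tray: Bystander: small white tray with dark slip, 65 x 99 x 28 mm. Origin at the centre of its underside.
- rib: Bystander: kidney-shaped wooden rib lying flat, 48 x 96 x 8 mm. Origin at the centre of its underside.
- tape: Bystander: roll of tape lying flat, 96 mm across, 25 mm high. Origin at the centre of its underside.
- loop: Bystander: wooden-handled loop tool lying, 180 mm long. Origin at the centre of its underside.
- stamp_b: Bystander: second square wooden block stamp, darker, 26 x 26 x 52 mm, standing. Origin at the centre of its underside.
Not all that is in view belongs to the job. What is shaped like the mould_top but black is not meant.

How it is judged:
By the outcome, as a careful person would: the job done as asked, in the order asked, and still so for the second after the job is handed in, with the robot touching nothing.
It also fails if it takes over 64 s, if anything falls off the work surface, if the arm or the gripper's body presses on something with over 40 N, if the wrist force passes 120 N, or if a joint passes its speed limit or range.

## Robot

A 6-joint arm with a two-finger parallel gripper is mounted at the origin on a cart in front of the work surface, level with it; the furniture and walls round the work are solid. World frame = base frame: x ahead of the robot, y to its left, z up, the work surface at z = 0. Lengths are in m, angles in rad, forces in N, time in s.
With the tool pointing down it reaches from about 0.375 to 0.925 m from the base axis. Payload 5.7 kg.
Tool frame: the origin (TCP) lies midway between the tips of the shut fingers; the grasp point (between the pads) lies 19 mm behind it; z points along the fingers, x is the direction in which the jaws open and shut, and the axes are right-handed (so a half turn about z gives the same grasp; the last joint's range is limited). The gripper opens to 88 mm and grips with 3 to 60 N. Pads are 20 mm wide; open, the fingers measure 115 mm over their backs; the gripper's body (75 mm by 178 mm) begins 61 mm behind the grasp point.
Start: joints at [-1.346, 0.359, 1.51, -0, 1.272, -0.115], TCP at [0.2, -0.566, 0.223] pointing down, gripper open.
Joint ranges: [-2.97, 2.97], [-1.01, 2.36], [0.21, 2.38], [-0.96, 4.11], [0.2, 2.71], [-2.98, 2.98]. Speed limits (rad/s): [2.39, 2.39, 3.14, 3.14, 3.14, 3.14].

## Interface

Orientations are given as a unit quaternion [x, y, z, w].
In Python, from bench import move_ptp, servo_line, goto_joints, move_gripper, sleep, inverse_kinematics, capture, PlanningError, close_job, spot_in, silhouettes, current_clock, current_joint_pos, current_qvel, current_joint_torque, current_position, current_orientation, current_force, current_torque, current_finger_gap gives the robot as it stands. Calls block until the motion is done:
- move_ptp(position, orientation): joint-space move of the TCP to a pose.
- servo_line(position, orientation=None, rate=0.15, contact_N=None): straight line of the TCP; orientation=None keeps the orientation; rate is the mean speed in m/s. With contact_N (N) it stops when the force on the tool has changed by that much, and returns True; else False.
- goto_joints(angles): joint-space move.
- move_gripper(opening): finger opening in m; the grip force is fixed at half the most; returns when the fingers have stopped.
- sleep(seconds).
- inverse_kinematics(position, orientation): joint angles nearest the present ones, or None.
- capture(name): name is "scene" or "top" or "wrist"; returns a dict with "image" (480x640x3 uint8, blue, green, red), "range_z" (480x640 float32, m along the optical axis (not along the pixel's ray), 0 where there is no reading), "intrinsics" (3x3 intrinsics, pixels), "k1" (the pictures are not rectified: a ray, as slopes to the right and down, at radius r is drawn at 1 + k1 r^2 times it, then the intrinsics apply), "R" (3x3) and "t" (3): a world point X has camera coordinates R X + t. Camera axes: x right, y down, z forward; pixel columns grow to the right and rows downward; lengths in m; the calibration is good to about 2 mm. A picture is of the moment at which its call begins.
A pose or a line that the arm cannot do raises PlanningError and nothing moves.
- close_job(): hands the job in, once; it reports no verdict.
Trained networks look in the newest picture that a camera, given by its name, has taken for a name from the list of things; names that differ only in an ending like _2 or _b are one class to them, and where a whole thing is asked for, a point or a joint stands for the part that bears it (a point fixed in the world has none). Each returns a list of dicts, best first, with "conf" (0 to 1); they miss things now and then, are a little off and sometimes report something else, mostly with a low value. They report only what shows in the picture. A call takes as long as a camera call. They do not tell look-alikes from the thing itself.
- spot_in(camera, query): "xy" ([column, row] in pixels, amid what is visible of it).
- silhouettes(camera, query): "region" (480x640 bool, what is visible of it) and "xy" ([column, row] in pixels, amid what is visible of it).
Readings, each from a call of its own:
- current_clock(): time.
- current_joint_pos(): joint angles.
- current_qvel(): joint speeds.
- current_joint_torque(): joint torques, N m.
- current_position(): TCP position.
- current_orientation(): TCP orientation.
- current_force(): force on the tool from outside, world axes, zero at the start.
- current_torque(): the same for the moment, N m.
- current_finger_gap(): finger opening in m.
Only numpy, scipy, OpenCV 4.12 (cv2) and the standard library are available. Lean on these libraries where they do the work, as an engineer would, in place of code of your own. Each camera call takes 0.05 s, during which the arm holds its last target.

## Working session

There is one attempt and no reset: what is moved stays moved. The work goes in short steps, each a Python script; the robot and the scene stay as the last script left them, time stands still between calls to the robot, and variables do not carry over. Pictures are saved under pics/ and viewed, and the job is handed in when it is done.

```bash
ls; mkdir -p pics; cat > h.py <<'E'
import numpy as np, cv2
from bench import *
def rays(cap,u,v):
    K=cap["intrinsics"];k1=cap["k1"]
    xd=(np.asarray(u,float)-K[0,2])/K[0,0]; yd=(np.asarray(v,float)-K[1,2])/K[1,1]
    p=cv2.undistortPoints(np.stack([np.ravel(u),np.ravel(v)],-1).astype(np.float64)[:,None],np.array(K,float),np.array([k1,0,0,0,0],float))[:,0]
    return p
def cloud(cap,mask=None):
    z=cap["range_z"]
    m=z>0
    if mask is not None: m&=mask
    v,u=np.nonzero(m)
    p=rays(cap,u,v); zz=z[v,u].astype(float)
    C=np.c_[p*zz[:,None],zz]
    W=(C-cap["t"])@np.asarray(cap["R"])
    return W,u,v
def proj(cap,X):
    rv,_=cv2.Rodrigues(np.asarray(cap["R"],float))
    return cv2.projectPoints(np.atleast_2d(np.asarray(X,float)),rv,np.asarray(cap["t"],float),np.asarray(cap["intrinsics"],float),np.array([cap["k1"],0,0,0,0],float))[0][:,0]
E
python3 - <<'E'
from h import *
for n in ["scene","top","wrist"]:
    c=capture(n); cv2.imwrite(f"pics/{n}0.png",c["image"])
    np.savez(f"{n}0.npz",**{k:np.asarray(v) for k,v in c.items()})
    print(n,np.round(c["intrinsics"],1).tolist(),c["k1"],np.round(-np.asarray(c["R"]).T@c["t"],3),(c["range_z"]>0).mean())
    for q in ["mould_top","grip","station","rack","clip","clip_tab","wide_key","wide_notch"]:
        r=spot_in(n,q); print(q,[(np.round(x["xy"]).tolist(),round(x["conf"],2)) for x in r[:4]])
print(current_clock(),current_force())
E
```

```text
pics
scene [[585.1, 0.0, 320.0], [0.0, 585.1, 237.4], [0.0, 0.0, 1.0]] 0.004376600467681416 [-0.03   0.884  0.831] 0.9526302083333333
mould_top [([354.0, 196.0], 0.7), ([178.0, 266.0], 0.66)]
grip [([178.0, 265.0], 0.64)]
station [([251.0, 315.0], 0.82)]
rack [([331.0, 184.0], 0.63), ([384.0, 279.0], 0.38)]
clip [([229.0, 312.0], 0.78)]
clip_tab [([230.0, 310.0], 0.89), ([339.0, 199.0], 0.29)]
wide_key [([249.0, 315.0], 0.97)]
wide_notch [([177.0, 262.0], 0.74)]
top [[538.9, 0.0, 317.7], [0.0, 538.9, 241.6], [0.0, 0.0, 1.0]] -0.004257553494134627 [ 0.427 -0.014  1.558] 0.9960123697916666
mould_top [([241.0, 158.0], 0.9), ([400.0, 224.0], 0.65)]
grip [([399.0, 224.0], 0.82), ([243.0, 159.0], 0.66)]
station [([246.0, 232.0], 0.76)]
rack [([402.0, 202.0], 0.87)]
clip [([218.0, 235.0], 0.86)]
clip_tab [([219.0, 238.0], 0.5)]
wide_key [([246.0, 231.0], 0.95)]
wide_notch [([242.0, 159.0], 0.93), ([399.0, 224.0], 0.7)]
wrist [[339.6, 0.0, 322.1], [0.0, 339.6, 240.7], [0.0, 0.0, 1.0]] -0.05076659070346482 [ 0.274 -0.539  0.385] 0.9958756510416666
mould_top []
grip []
station []
rack []
clip []
clip_tab []
wide_key []
wide_notch []
1.35 [-0.20705156  0.58786404  0.47127796]
```

View pics/scene0.png

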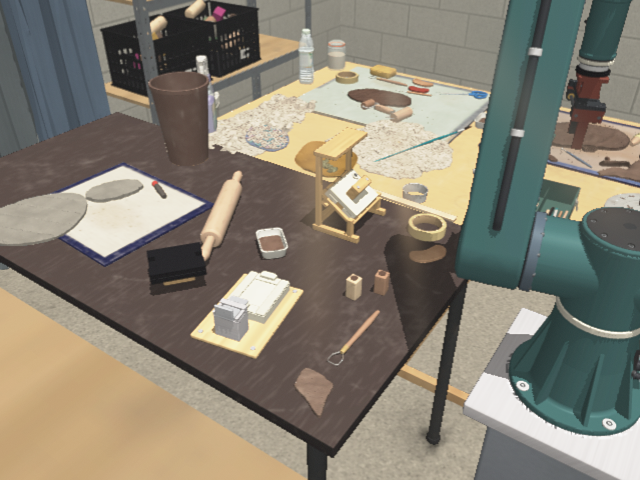

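View pics/top0.png

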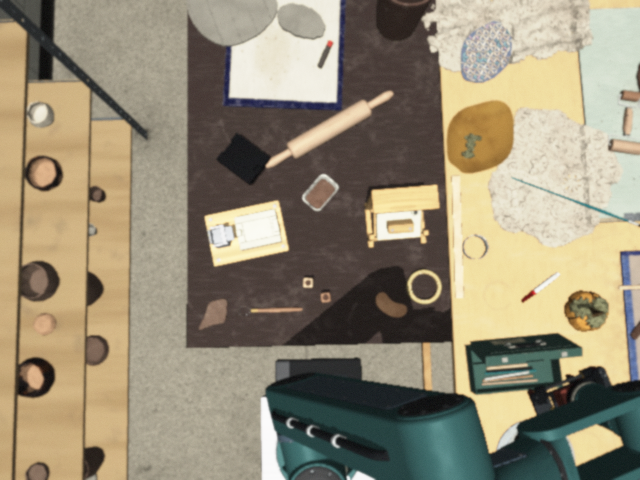

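```bash
python3 - <<'E'
import cv2,numpy as np
t=cv2.imread("pics/top0.png");s=cv2.imread("pics/scene0.png")
a=cv2.resize(t[170:280,350:460],None,fx=3.6,fy=3.6,interpolation=cv2.INTER_CUBIC)
b=cv2.resize(s[120:250,290:400],(396,468),interpolation=cv2.INTER_CUBIC)
im=np.zeros((468,800,3),np.uint8); im[:396,:396]=a; im[:468,400:796]=b
cv2.imwrite("pics/crop1.png",im)
a=cv2.resize(t[190:280,190:300],(396,324),interpolation=cv2.INTER_CUBIC)
b=cv2.resize(s[260:360,190:310],(396,330),interpolation=cv2.INTER_CUBIC)
im=np.zeros((330,800,3),np.uint8); im[:324,:396]=a; im[:330,400:796]=b
cv2.imwrite("pics/crop2.png",im)
from h import *
for n in ["top","scene"]:
    c=dict(np.load(n+"0.npz")); c["k1"]=float(c["k1"])
    W,u,v=cloud(c)
    tab=(W[:,0]>.3)&(W[:,0]<.8)&(abs(W[:,1])<.4)&(abs(W[:,2])<.012)
    print(n,np.median(W[tab,2]),W[tab,2].std())
    for nm,b in dict(stn=(210,285,205,262),rack=(365,440,185,245)).items():
        if n=="top":
            m=(u>b[0])&(u<b[1])&(v>b[2])&(v<b[3])
            print(nm,W[m].min(0),W[m].max(0))
E
```

```text
top 0.0008518057591708007 0.0040641510441885124
stn [ 0.53356035  0.08500004 -0.01021711] [0.70131562 0.30157198 0.09334097]
rack [ 0.57316534 -0.37147139 -0.00966949] [ 0.74978669 -0.14771616  0.23344595]
scene -0.0005585360723602408 0.0034808553753938785
```

View pics/crop1.png

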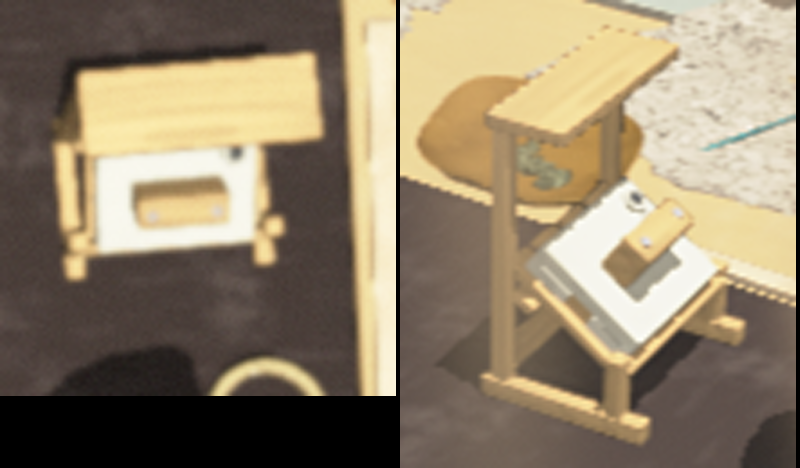

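View pics/crop2.png

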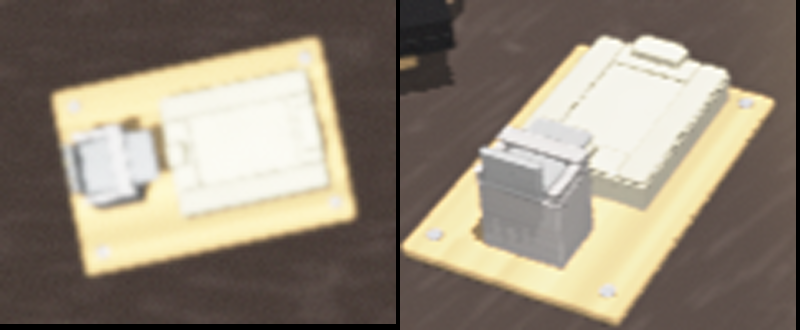

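```bash
python3 - <<'E'
from h import *
c=dict(np.load("top0.npz")); c["k1"]=float(c["k1"])
def at(px,z):
    p=rays(c,[px[0]],[px[1]])[0]; d=c["R"].T@np.r_[p,1]; o=-c["R"].T@c["t"]
    return o+d*(z-o[2])/d[2]
P=[at((190+x/3.6,190+y/3.6),.01) for x,y in [(52,95),(318,38),(355,215),(88,275)]]
P=np.array(P);print(P.round(4)); 
M=np.array([[75,146],[75,-74],[-75,-74],[-75,146]])/1e3
# fit
A=M-M.mean(0);B=P[:,:2]-P[:,:2].mean(0)
th=np.arctan2((A[:,0]*B[:,1]-A[:,1]*B[:,0]).sum(),(A*B).sum());R=np.array([[np.cos(th),-np.sin(th)],[np.sin(th),np.cos(th)]])
o=P[:,:2].mean(0)-R@M.mean(0);print("station",o,np.degrees(th),(M@R.T+o-P[:,:2]).round(4))
# mould plane
for n in ["top","scene"]:
    c2=dict(np.load(n+"0.npz")); c2["k1"]=float(c2["k1"])
    W,u,v=cloud(c2); g=c2["image"][v,u].astype(int)
    m=(W[:,0]>.55)&(W[:,0]<.75)&(W[:,1]>-.35)&(W[:,1]<-.15)&(W[:,2]>.04)&(W[:,2]<.2)
    wh=m&(g.min(1)>185)&(g.max(1)-g.min(1)<35)
    Q=W[wh]; 
    for i in range(5):
        cen=Q.mean(0); n_=np.linalg.svd(Q-cen)[2][2]; n_*=np.sign(n_[2]); d=(Q-cen)@n_; Q=Q[abs(d)<.008]
    print(n,len(Q),cen.round(4),n_.round(3),np.degrees(np.arccos(n_[2])),np.degrees(np.arctan2(-n_[1],-n_[0])),d.std())
E
```

```text
[[0.6682 0.3164 0.01  ]
 [0.7098 0.101  0.01  ]
 [0.5654 0.0735 0.01  ]
 [0.5222 0.2878 0.01  ]]
station [0.62334244 0.15935913] 11.098380532987981 [[ 0.0006  0.0006]
 [ 0.0014  0.0002]
 [-0.0014 -0.0012]
 [-0.0005  0.0004]]
top 702 [ 0.6205 -0.2292  0.0935] [-0.577 -0.036  0.816] 35.307648160801506 3.5339658389044675 0.0027656862195370256
scene 760 [ 0.6198 -0.2233  0.0945] [-0.579 -0.031  0.814] 35.466409769597014 3.1073626163225616 0.002144172241536319
```

```bash
python3 - <<'E'
from h import *
from scipy.spatial.transform import Rotation as Ro
c=dict(np.load("wrist0.npz"))
q=current_orientation();p=np.array(current_position());R=Ro.from_quat(q).as_matrix()
print(p,R.round(3)); cc=-c["R"].T@c["t"]
print("cam in tool",R.T@(cc-p)); print((c["R"]@R).round(3))
np.savez("camtool.npz",pos=R.T@(cc-p),R=c["R"]@R)
def M(psi,tilt):
    return Ro.from_euler('z',psi).as_matrix()@Ro.from_euler('y',-tilt).as_matrix()
psi=np.radians(3.3);Rm=M(psi,np.radians(35)); print(Rm.round(3))
cen=np.array([.632,-.232,.10])
for s in (1,-1):
    X=s*Rm[:,0];Z=-Rm[:,2];Y=np.cross(Z,X);T=np.c_[X,Y,Z]
    for h in (.03,.1,.16,.2):
        j=inverse_kinematics(cen+Rm[:,2]*h,Ro.from_matrix(T).as_quat()); print(s,h,None if j is None else np.round(j,2))
ps=np.radians(11.1);Rs=M(ps,0)
for s in (1,-1):
    X=s*Rs[:,0];Z=-Rs[:,2];Y=np.cross(Z,X);T=np.c_[X,Y,Z]
    for h in (.06,.16,.25):
        j=inverse_kinematics(np.array([.6233,.1594,h]),Ro.from_matrix(T).as_quat()); print(s,h,None if j is None else np.round(j,2))
E
```

```text
[ 0.19996109 -0.56564675  0.22260811] [[ 0.333 -0.943 -0.   ]
 [-0.943 -0.333  0.   ]
 [-0.    -0.    -1.   ]]
cam in tool [-0.00056621 -0.07897102 -0.16218337]
[[ 1.     0.001 -0.001]
 [-0.001  0.959 -0.285]
 [ 0.     0.285  0.959]]
[[ 0.818 -0.058 -0.573]
 [ 0.047  0.998 -0.033]
 [ 0.574  0.     0.819]]
1 0.03 [-0.7   0.41  1.97  0.98  0.5  -1.58]
1 0.1 [-0.77  0.27  1.98  0.83  0.61 -1.45]
1 0.16 [-0.83  0.16  1.98  0.73  0.73 -1.37]
1 0.2 [-0.88  0.08  1.97  0.68  0.82 -1.34]
-1 0.03 [-0.7   0.41  1.97  0.98  0.5   1.56]
-1 0.1 [-0.77  0.27  1.98  0.83  0.61  1.69]
-1 0.16 [-0.83  0.16  1.98  0.73  0.73  1.77]
-1 0.2 [-0.88  0.08  1.97  0.68  0.82  1.8 ]
1 0.06 [ 0.14  0.59  1.57 -0.    0.99 -0.05]
1 0.16 [ 0.14  0.48  1.48 -0.    1.18 -0.05]
1 0.25 [ 0.14  0.4   1.38 -0.    1.37 -0.05]
-1 0.06 None
-1 0.16 None
-1 0.25 None
```

View pics/wrist0.png

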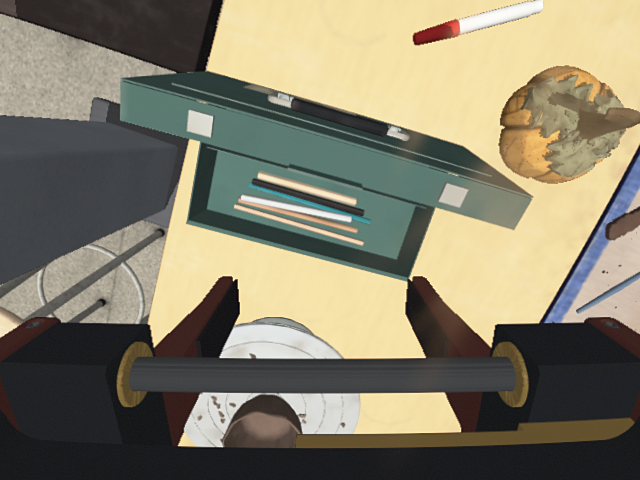

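```bash
cat >> h.py <<'E'
from scipy.spatial.transform import Rotation as Ro
def RM(psi,tilt=0.): return Ro.from_euler('z',psi).as_matrix()@Ro.from_euler('y',-tilt).as_matrix()
def toolq(Rm,s=1):
    X=s*Rm[:,0];Z=-Rm[:,2];return Ro.from_matrix(np.c_[X,np.cross(Z,X),Z]).as_quat()
def shot(n,name):
    c=capture(n); cv2.imwrite(f"pics/{name}.png",c["image"])
    np.savez(f"{name}.npz",**{k:np.asarray(v) for k,v in c.items()}); return c
def load(name):
    c=dict(np.load(name+".npz")); c["k1"]=float(c["k1"]); return c
E
python3 - <<'E'
from h import *
Rm=RM(np.radians(3.3),np.radians(35)); q=toolq(Rm)
cen=np.array([.632,-.232,.10])
move_ptp(cen+Rm[:,2]*.18,q); sleep(.2)
shot("wrist","w1"); shot("scene","s1")
print(current_clock(),current_position(),current_force())
E
```

```text
3.325 [ 0.5289081  -0.23842574  0.24742227] [ 0.51910431 -0.15654676  0.37325119]
```

View pics/w1.png

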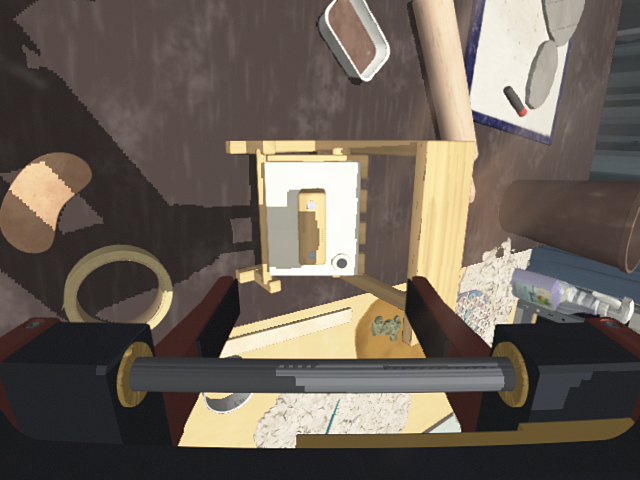

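View pics/s1.png

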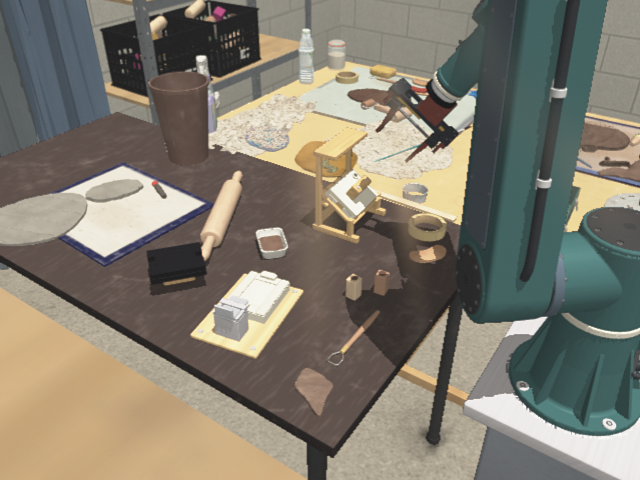

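```bash
python3 - <<'E'
import cv2
t=cv2.imread("pics/w1.png")
a=cv2.resize(t[140:300,225:385],None,fx=3.75,fy=3.75,interpolation=cv2.INTER_CUBIC)
for i in range(0,160,20):
    k=int(i*3.75); cv2.putText(a,str(225+i),(k,10),0,.35,(0,0,255),1); cv2.putText(a,str(140+i),(0,k+4),0,.35,(0,0,255),1)
    cv2.line(a,(k,12),(k,18),(0,0,255),1);cv2.line(a,(22,k),(28,k),(0,0,255),1)
cv2.imwrite("pics/w1c.png",a)
E
```

```text
(no output)
```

View pics/w1c.png

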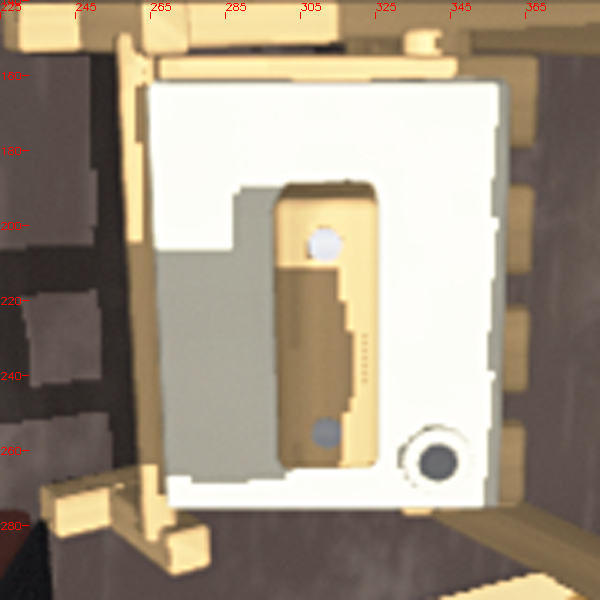

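```bash
cat > fitm.py <<'E'
from h import *
from scipy.optimize import least_squares
c=load("w1")
f=lambda x,y:(225+(x)/3.75-0.37,140+(y)/3.75-0.37)
obs=[((-48,60,26),f(149,82)),((48,60,26),f(508,82)),((48,-60,26),f(499,507)),((-48,-60,26),f(168,507)),((30,-44,30),f(437,460)),
((-13,35,62),f(275,198)),((13,35,62),f(378,198)),((13,-35,62),f(378,467)),((-13,-35,62),f(275,467))]
M=np.array([o[0] for o in obs])/1e3; P=np.array([o[1] for o in obs])
for free in (0,1):
    def pose(p): return RM(p[3],np.radians(35)+ (p[4] if free else 0)),p[:3]
    def res(p):
        R,t=pose(p); return (proj(c,M@R.T+t)-P).ravel()
    r=least_squares(res,[.63,-.23,.08,.06,0],loss='soft_l1')
    print(r.x[:3].round(4),np.degrees(r.x[3:]).round(2)); print(res(r.x).reshape(-1,2).round(1).tolist())
    R,t=pose(r.x)
    # depth check on slab top
    W,u,v=cloud(c); L=(W-t)@R
    m=(abs(L[:,0])<.045)&(abs(L[:,1])<.055)&(abs(L[:,2]-.026)<.012); m&=~((abs(L[:,0])<.02)&(abs(L[:,1])<.042))
    print("depth slab z",np.median(L[m,2]),m.sum()); 
    A=np.c_[L[m,0],L[m,1],np.ones(m.sum())]; print(np.linalg.lstsq(A,L[m,2],rcond=None)[0])
    b=(abs(L[:,0])<.010)&(abs(L[:,1])<.03)&(L[:,2]>.045); print("batten top",np.median(L[b,2]))
E
python3 fitm.py
```

```text
[ 0.6408 -0.2342  0.0718] [3.16 0.  ]
[[-0.3, 0.3], [0.7, 0.4], [-0.5, -0.4], [-0.3, -0.5], [-0.0, -0.4], [-0.8, -0.2], [0.4, -0.2], [0.1, 0.4], [0.7, 0.4]]
depth slab z 0.029900386306953537 5858
[ 0.00600439 -0.00599745  0.03005703]
batten top 0.31651577205934833
[ 0.641  -0.2341  0.0719] [3.19 0.32]
[[-0.2, 0.3], [0.8, 0.3], [-0.4, -0.3], [-0.1, -0.5], [0.1, -0.3], [-0.9, -0.2], [0.2, -0.2], [-0.0, 0.4], [0.5, 0.4]]
depth slab z 0.029872819064793558 5860
[ 0.00047958 -0.00620042  0.03003533]
batten top 0.31692465582547713
```

```bash
cat >> fitm.py <<'E'
print("----")
def res2(p):
    R,t=RM(p[3],np.radians(35)),p[:3]
    W0=t+R@np.array([0,0,.026]); 
    W,u,v=C; L=(W-t)@R
    return np.r_[(proj(c,M@R.T+t)-P).ravel(),((np.array([.6205,-.2292,.0935])-t)@R[:,2]-.026)/.002*2,((np.array([.6198,-.2233,.0945])-t)@R[:,2]-.026)/.002*2,(dz-t@R[:,2])/.002*2]
C=cloud(c); R0,t0=RM(np.radians(3.16),np.radians(35)),np.array([.6408,-.2342,.0718]); dz=t0@R0[:,2]+.0039
r=least_squares(res2,[.63,-.23,.08,.06]); t=r.x[:3];R=RM(r.x[3],np.radians(35))
print(r.x,np.degrees(r.x[3]),res2(r.x).round(1).tolist())
np.savez("mould.npz",t=t,psi=r.x[3])
for n in ["w1","top0","scene0"]:
    W,u,v=cloud(load(n)); m=(W[:,2]>.205)&(W[:,2]<.24)&(W[:,0]>.58)&(W[:,0]<.8)&(abs(W[:,1]+.235)<.06)
    Rz=RM(r.x[3]); Q=(W[m]-t)@Rz
    print(n,m.sum(),np.percentile(Q[:,0],[1,3,10,50,90,99]).round(3),np.percentile(W[m][:,2],[5,50,95]).round(3))
    L=(W[m]-t)@R; e=Q[:,0]<np.percentile(Q[:,0],8); print(" front edge local x,z",L[e].mean(0))
E
python3 fitm.py | sed -n '/----/,$p'
```

```text
----
[ 0.63886731 -0.23341815  0.07459538  0.05745793] 3.292097119464164 [-1.0, -0.2, 1.1, -0.4, -0.0, 0.0, -0.6, 0.1, 0.3, -0.0, -1.0, -0.5, 0.4, -0.5, 0.3, 0.9, 0.5, 0.9, -0.1, 0.9, 0.2]
w1 6479 [-0.003 -0.003 -0.002  0.02   0.049  0.056] [0.215 0.223 0.224]
 front edge local x,z [0.07978489 0.01687968 0.11847855]
top0 1147 [-0.001 -0.     0.004  0.029  0.053  0.058] [0.219 0.224 0.228]
 front edge local x,z [ 0.085208   -0.00192345  0.12056085]
scene0 588 [-0.006 -0.006 -0.004  0.019  0.046  0.054] [0.214 0.221 0.224]
 front edge local x,z [0.07753315 0.00164754 0.12047146]
```

```bash
python3 - <<'E'
from h import *
p=np.array([0.5289081,-0.23842574,0.24742227]); R=Ro.from_quat(toolq(RM(np.radians(3.3),np.radians(35)))).as_matrix()
for n in ["w1","s1","top"]:
    if n=="top": c=shot("top","t1")
    else: c=load(n)
    W,u,v=cloud(c); L=(W-p)@R
    m=(abs(L[:,0])<.15)&(abs(L[:,1])<.15)&(L[:,2]<.01)&(L[:,2]>-.30)
    L=L[m];print(n,m.sum())
    for z in np.arange(-.24,0,.02):
        k=(L[:,2]>=z)&(L[:,2]<z+.02)
        if k.sum()>5: print(round(z,2),k.sum(),"x",np.percentile(L[k,0],[1,99]).round(3),"y",np.percentile(L[k,1],[1,99]).round(3))
t=cv2.imread("pics/s1.png")
cv2.imwrite("pics/s1c.png",cv2.resize(t[60:260,300:500],None,fx=3,fy=3,interpolation=cv2.INTER_CUBIC))
E
```

```text
w1 84182
-0.14 1372 x [-0.056  0.056] y [-0.025 -0.023]
-0.12 44838 x [-0.069  0.069] y [-0.034 -0.015]
-0.1 28573 x [-0.076  0.077] y [-0.034  0.003]
-0.08 2645 x [-0.055  0.056] y [-0.013  0.011]
-0.06 3069 x [-0.055  0.056] y [-0.013  0.006]
-0.04 2175 x [-0.052  0.053] y [-0.012  0.009]
-0.02 1494 x [-0.052  0.053] y [-0.012  0.009]
s1 4655
-0.24 351 x [-0.039  0.034] y [-0.041 -0.007]
-0.22 375 x [-0.04   0.037] y [-0.043 -0.003]
-0.2 240 x [-0.036  0.031] y [-0.041  0.001]
-0.18 359 x [-0.042  0.034] y [-0.039  0.022]
-0.16 174 x [-0.042  0.014] y [-0.03   0.013]
-0.14 874 x [-0.09   0.085] y [-0.034  0.031]
-0.12 618 x [-0.088  0.084] y [-0.037  0.029]
-0.1 366 x [-0.081  0.077] y [-0.037 -0.005]
-0.08 62 x [-0.066  0.056] y [-0.021  0.009]
-0.06 93 x [-0.058  0.054] y [-0.016  0.012]
-0.04 74 x [-0.055  0.051] y [-0.017  0.002]
-0.02 58 x [-0.055  0.05 ] y [-0.018  0.011]
top 2696
-0.24 218 x [-0.001  0.041] y [-0.039  0.029]
-0.22 260 x [-0.007  0.043] y [-0.042  0.033]
-0.2 63 x [-0.001  0.041] y [-0.041  0.024]
-0.18 189 x [-0.009  0.04 ] y [-0.039  0.029]
-0.16 18 x [0.011 0.021] y [-0.026  0.016]
-0.14 587 x [-0.082  0.092] y [-0.034  0.029]
-0.12 340 x [-0.076  0.092] y [-0.035  0.029]
-0.1 248 x [-0.076  0.085] y [-0.036  0.028]
-0.04 19 x [0.052 0.058] y [-0.013  0.009]
-0.02 44 x [0.048 0.058] y [-0.014  0.008]
```

View pics/s1c.png

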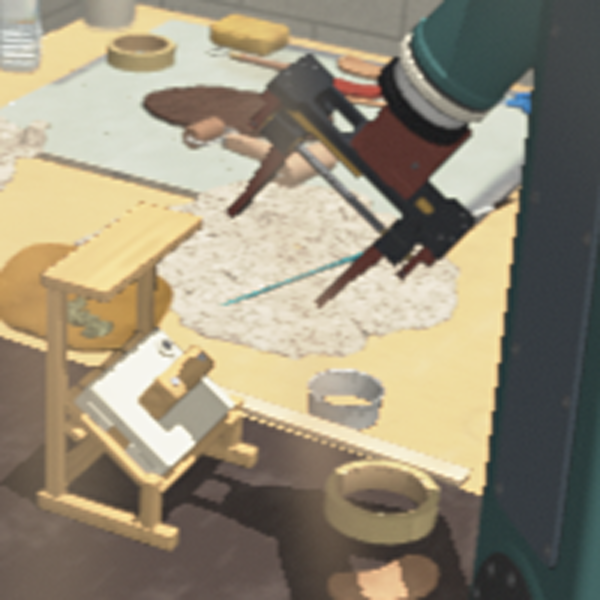

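```bash
python3 - <<'E'
from h import *
p=np.array([0.5289081,-0.23842574,0.24742227]); R=Ro.from_quat(toolq(RM(np.radians(3.3),np.radians(35)))).as_matrix()
for n in ["w1","s1","t1"]:
    W,u,v=cloud(load(n)); L=(W-p)@R
    m=(abs(L[:,0])<.11)&(abs(L[:,1])<.06)&(L[:,2]<-.06)&(L[:,2]>-.17);L=L[m]
    print(n)
    for z in np.arange(-.15,-.065,.005):
        k=(L[:,2]>=z)&(L[:,2]<z+.005)
        if k.sum()>3: print(round(z,3),k.sum(),"x",np.percentile(L[k,0],[2,98]).round(3),"y",np.percentile(L[k,1],[2,98]).round(3))
E
```

```text
w1
-0.125 1372 x [-0.056  0.056] y [-0.025 -0.023]
-0.12 15370 x [-0.057  0.057] y [-0.025 -0.022]
-0.115 6480 x [-0.06  0.06] y [-0.028 -0.022]
-0.11 4972 x [-0.005  0.066] y [-0.023 -0.018]
-0.105 18016 x [-0.07   0.069] y [-0.034 -0.014]
-0.1 15895 x [-0.067  0.067] y [-0.034 -0.012]
-0.095 7211 x [-0.075  0.076] y [-0.034 -0.005]
-0.09 3913 x [-0.077  0.078] y [-0.034  0.002]
-0.085 1554 x [-0.078  0.079] y [-0.033  0.009]
-0.08 717 x [-0.045  0.046] y [-0.006  0.012]
-0.075 435 x [-0.045  0.047] y [-0.002  0.011]
-0.07 690 x [-0.054  0.055] y [-0.013  0.011]
s1
-0.15 75 x [-0.04   0.014] y [-0.027 -0.016]
-0.145 53 x [-0.042  0.012] y [-0.027  0.009]
-0.14 57 x [-0.042  0.014] y [-0.026 -0.017]
-0.135 68 x [-0.042  0.012] y [-0.027  0.005]
-0.13 102 x [-0.085  0.08 ] y [-0.028  0.024]
-0.125 647 x [-0.088  0.085] y [-0.033  0.03 ]
-0.12 210 x [-0.088  0.08 ] y [-0.035  0.019]
-0.115 121 x [-0.085  0.083] y [-0.035  0.02 ]
-0.11 123 x [-0.086  0.081] y [-0.037  0.018]
-0.105 164 x [-0.076  0.076] y [-0.036  0.03 ]
-0.1 167 x [-0.08   0.072] y [-0.036 -0.022]
-0.095 121 x [-0.078 
[... 220 characters left out ...]
.059  0.056] y [-0.014  0.005]
t1
-0.15 5 x [0.015 0.021] y [-0.025 -0.019]
-0.145 12 x [0.011 0.021] y [-0.026  0.016]
-0.14 9 x [0.008 0.021] y [-0.025  0.01 ]
-0.135 22 x [0.006 0.02 ] y [-0.026  0.018]
-0.13 67 x [-0.076  0.087] y [-0.032  0.028]
-0.125 489 x [-0.081  0.091] y [-0.034  0.027]
-0.12 154 x [-0.062  0.092] y [-0.035  0.028]
-0.115 69 x [-0.077  0.091] y [-0.035  0.027]
-0.11 46 x [-0.07  0.09] y [-0.035  0.03 ]
-0.105 71 x [-0.069  0.089] y [-0.036  0.028]
-0.1 104 x [-0.066  0.081] y [-0.035 -0.023]
-0.095 68 x [-0.044  0.085] y [-0.035  0.027]
-0.09 47 x [-0.076  0.084] y [-0.036  0.026]
-0.085 29 x [0.076 0.084] y [-0.033  0.028]
-0.08 4 x [0.079 0.081] y [-0.025  0.015]
```

```bash
python3 - <<'E'
from h import *
def tq(Rm):  # tool x = +y_m, z=-z_m
    return Ro.from_matrix(np.c_[Rm[:,1],Rm[:,0],-Rm[:,2]]).as_quat()
open("h.py","a").write("def tq(Rm): return Ro.from_matrix(np.c_[Rm[:,1],Rm[:,0],-Rm[:,2]]).as_quat()\n")
Rs=RM(np.radians(11.1)); q=tq(Rs)
P=np.array([.6233,.1594,.20])-Rs[:,0]*.02
print(inverse_kinematics([.5,-.12,.35],q),inverse_kinematics(P,q))
d=np.load("mould.npz");Rm=RM(d["psi"],np.radians(35))
for h in (.03,.1,.2): print(inverse_kinematics(d["t"]+Rm[:,2]*h,tq(Rm)))
move_ptp([.5,-.12,.35],q); move_ptp(P,q); sleep(.2)
shot("wrist","w2"); print(current_clock())
E
python3 - <<'E'
import cv2
t=cv2.imread("pics/w2.png")
a=cv2.resize(t[130:330,220:500],None,fx=2.85,fy=2.85,interpolation=cv2.INTER_CUBIC)
for i in range(0,280,20):
    k=int(i*2.85); cv2.putText(a,str(220+i),(k,10),0,.35,(0,0,255),1); cv2.putText(a,str(130+i),(0,k+4),0,.35,(0,0,255),1)
cv2.imwrite("pics/w2c.png",a)
E
```

```text
[-3.69944198e-01  1.38325018e-01  1.49815724e+00 -4.44089210e-16
  1.50511039e+00 -2.13447207e+00] [ 1.41435123e-01  4.12015012e-01  1.48468236e+00 -4.44089210e-16
  1.24489528e+00 -1.62309275e+00]
None
None
[-0.86461805  0.12973438  1.98903696  0.7223271   0.7633241  -2.96179382]
5.6417
```

View pics/w2.png

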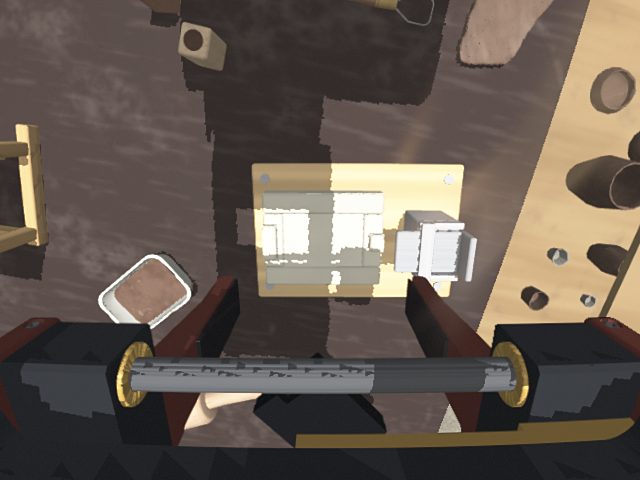

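View pics/w2c.png

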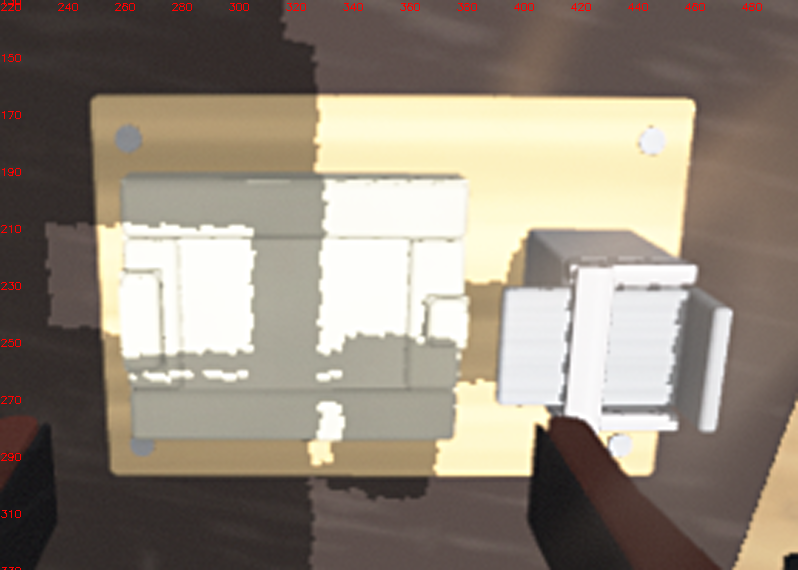

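```bash
cat > fits.py <<'E'
from h import *
from scipy.optimize import least_squares
c=load("w2"); s=2.85
f=lambda x,y:(220+x/s-0.35,130+y/s-0.35)
obs=[((-75,-74,10),f(91,96)),((-75,146,10),f(695,98)),((75,146,10),f(654,476)),((75,-74,10),f(110,476)),
((48,60,36),f(453,438)),((48,-60,36),f(132,438)),((-48,60,36),f(466,179)),((-48,-60,36),f(122,179)),((0,60,45),f(468,322)),((-20,130,92),f(732,308)),((20,130,92),f(713,430))]
M=np.array([o[0] for o in obs])/1e3; P=np.array([o[1] for o in obs])
w=np.array([1,1,1,1,1,1,.3,.3,.3,.2,.2])
W,u,v=cloud(c)
zt=[]
for nm,z in (("board",.01),("rim",.036)):
    pass
def res(p,ww=w):
    R=RM(p[3]); t=np.r_[p[:2],p[2]]
    return ((proj(c,M@R.T+t)-P)*ww[:,None]).ravel()
for fz in (1,0):
    g=(lambda p:np.r_[res(p),p[2]/.0015]) if fz else (lambda p:np.r_[res(p),p[2]/.00001])
    r=least_squares(g,[.623,.159,0,.19]); print(r.x.round(4),np.degrees(r.x[3])); print(res(r.x,np.ones(11)).reshape(-1,2).round(1).tolist())
R=RM(r.x[3]);L=(W-np.r_[r.x[:2],0])@R
rim=(abs(abs(L[:,0])-.043)<.003)&(abs(L[:,1])<.05)&(abs(L[:,2]-.036)<.01); bd=(abs(abs(L[:,0])-.062)<.008)&(abs(L[:,1])<.06)&(abs(L[:,2]-.01)<.01)
print("rim z",np.median(L[rim,2]),rim.sum(),"board",np.median(L[bd,2]),bd.sum())
np.savez("station.npz",t=np.r_[r.x[:2],0],psi=r.x[3])
# overlay other cameras
for n in ["top0","scene0"]:
    cc=load(n); im=cc["image"].copy(); 
    X=np.array([[-75,-74,10],[-75,146,10],[75,146,10],[75,-74,10],[48,60,36],[48,-60,36],[-48,-60,36],[-48,60,36]])/1e3
    uv=proj(cc,X@R.T+np.r_[r.x[:2],0]); im=cv2.resize(im,None,fx=4,fy=4,interpolation=cv2.INTER_CUBIC)
    for a in (uv[:4],uv[4:]): cv2.polylines(im,[((a+.5)*4-.5).round().astype(int)],True,(0,0,255),1)
    c0=(uv.mean(0)*4).astype(int); cv2.imwrite(f"pics/ov_{n}.png",im[c0[1]-200:c0[1]+200,c0[0]-230:c0[0]+230])
E
python3 fits.py; python3 -c "
import cv2,numpy as np
a=cv2.imread('pics/ov_top0.png');b=cv2.imread('pics/ov_scene0.png');cv2.imwrite('pics/ov.png',np.hstack([a[:,:400],b[:,:400]]))"
```

```text
[ 0.6237  0.1592 -0.0019  0.1893] 10.848410372769472
[[-0.9, -0.5], [0.7, -0.2], [-0.4, -0.3], [-0.1, -0.4], [0.9, 0.8], [-0.4, 0.6], [1.4, 0.7], [-1.3, 0.5], [-0.3, 0.5], [0.2, -0.8], [0.8, 0.2]]
[ 0.6232  0.159  -0.      0.1892] 10.84276590101906
[[-1.4, -0.9], [1.4, -0.5], [0.1, 0.0], [-0.5, -0.1], [1.1, 1.1], [-0.8, 0.9], [1.6, 0.5], [-1.8, 0.2], [-0.1, 0.5], [1.1, -0.7], [1.6, 0.5]]
rim z 0.03601905296492914 1149 board 0.010064485570763552 2830
```

View pics/ov.png

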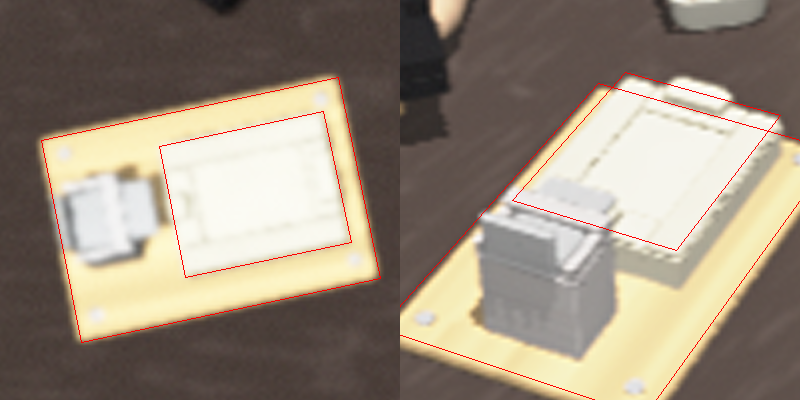

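```bash
cat >> h.py <<'E'
def tqm(Rm): return Ro.from_matrix(np.c_[-Rm[:,1],-Rm[:,0],-Rm[:,2]]).as_quat()
E
python3 - <<'E'
from h import *
d=np.load("mould.npz");Rm=RM(float(d["psi"]),np.radians(35));t=d["t"];q=tqm(Rm)
for h in (.031,.06,.1,.15,.2): print(h,inverse_kinematics(t+Rm[:,2]*h,q))
s=np.load("station.npz");Rs=RM(float(s["psi"]))
for h in (.067,.1,.2): print(h,inverse_kinematics(s["t"]+[0,0,h],tqm(Rs)))
move_ptp([.5,-.1,.35],tqm(Rs)); move_ptp(t+Rm[:,2]*.2,q); sleep(.2)
shot("wrist","w3"); print(current_clock(),current_position(),current_finger_gap(),current_force())
E
```

```text
0.031 [-0.69648922  0.45822496  1.97452882  1.06820162  0.46456156 -0.10440581]
0.06 [-0.72154065  0.40133431  1.98642557  0.99243177  0.50207677 -0.03991369]
0.1 [-0.75848601  0.32245173  1.99652544  0.89781773  0.5636365   0.03961756]
0.15 [-0.80893209  0.22459578  1.99864015  0.79892888  0.65593959  0.12043894]
0.2 [-0.86461805  0.12973438  1.98903696  0.7223271   0.7633241   0.17979884]
0.067 [ 1.42401231e-01  5.81187786e-01  1.56116792e+00 -4.44089210e-16
  9.99236952e-01  1.52395559e+00]
0.1 [ 1.42401231e-01  5.41669688e-01  1.53659874e+00 -4.44089210e-16
  1.06332423e+00  1.52395559e+00]
0.2 [ 1.42401231e-01  4.39749398e-01  1.43838139e+00 -4.44089210e-16
  1.26346186e+00  1.52395559e+00]
9.0083 [ 0.52555114 -0.23935519  0.23934428] 0.0879466025866859 [ 0.51799239 -0.2273711   1.04449287]
```

View pics/w3.png

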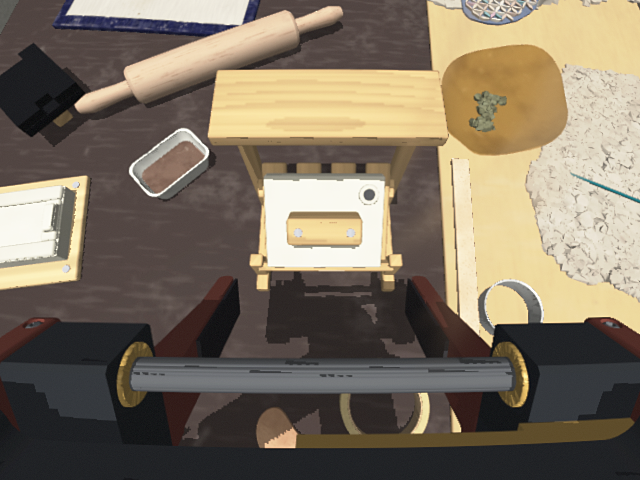

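```bash
python3 - <<'E'
from h import *
c=load("w3");d=np.load("mould.npz");Rm=RM(float(d["psi"]),np.radians(35));t=d["t"]
k=5
im=cv2.resize(c["image"],None,fx=k,fy=k,interpolation=cv2.INTER_CUBIC)
def poly(pts,col):
    uv=proj(c,np.array(pts)/1e3@Rm.T+t); print(uv.round(1).tolist()); cv2.polylines(im,[((uv+.5)*k-.5).round().astype(int)],True,col,1)
poly([(-48,-60,26),(48,-60,26),(48,60,26),(-48,60,26)],(0,0,255))
poly([(-13,-35,62),(13,-35,62),(13,35,62),(-13,35,62)],(0,0,255))
poly([(30+10*np.cos(a),-44+10*np.sin(a),30) for a in np.linspace(0,6.28,20)],(255,0,0))
cv2.imwrite("pics/w3c.png",im[165*k:280*k,250*k:405*k])
W,u,v=cloud(c);L=(W-t)@Rm
m=(abs(L[:,0])<.045)&(abs(L[:,1])<.055)&(abs(L[:,2]-.026)<.012); m&=~((abs(L[:,0])<.022)&(abs(L[:,1])<.05))
print("slab",np.median(L[m,2]),np.linalg.lstsq(np.c_[L[m,:2],np.ones(m.sum())],L[m,2],rcond=None)[0])
b=(abs(L[:,0])<.010)&(abs(L[:,1])<.03)&(abs(L[:,2]-.06)<.012);print("batten",np.median(L[b,2]))
E
```

```text
[[379.8, 267.2], [384.7, 175.3], [262.1, 175.0], [266.3, 266.9]]
[[361.1, 245.7], [362.1, 218.2], [284.7, 218.0], [285.5, 245.5]]
[[368.6, 183.9], [365.2, 184.5], [362.2, 186.1], [359.9, 188.5], [358.4, 191.6], [358.0, 194.9], [358.7, 198.2], [360.5, 201.0], [363.0, 203.0], [366.1, 204.1], [369.4, 204.1], [372.6, 203.0], [375.3, 201.0], [377.3, 198.3], [378.3, 195.1], [378.2, 191.7], [377.0, 188.7], [374.8, 186.2], [371.9, 184.5], [368.6, 183.9]]
slab 0.026403170378343062 [ 0.00632913 -0.0084084   0.02656283]
batten 0.06243319531852252
```

View pics/w3c.png

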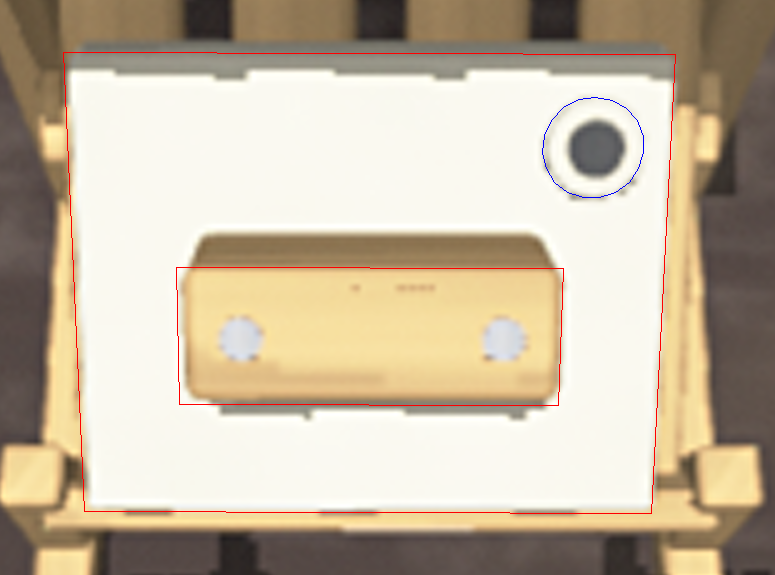

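```bash
python3 - <<'E'
from h import *
d=np.load("mould.npz");Rm=RM(float(d["psi"]),np.radians(35));t=d["t"]+Rm[:,1]*-.0004;q=tqm(Rm)
servo_line(t+Rm[:,2]*.075,q,rate=.12)
r=servo_line(t+Rm[:,2]*.031,q,rate=.05,contact_N=6)
print("contact",r,current_position(),Rm.T@(np.array(current_position())-t),current_force())
if not r:
    print(move_gripper(.06)); print(current_finger_gap(),current_force(),current_torque())
shot("wrist","w4");shot("scene","s4"); print(current_clock())
E
```

```text
contact False [ 0.62113466 -0.23485467  0.1001211 ] [ 7.16136876e-05 -1.58272570e-05  3.11110052e-02] [-0.20012265 -0.05799834  0.07713812]
False
0.0696572798373643 [-1.25716456 -0.77254747  3.2838484 ] [-0.0125382   0.35710047  0.05639613]
11.7583
```

View pics/w4.png

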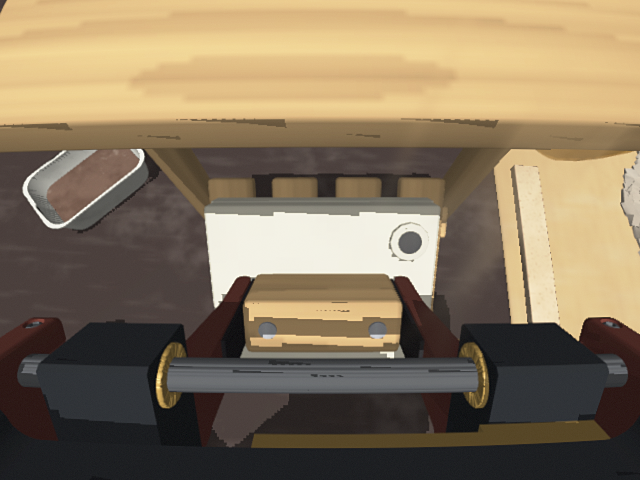

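```bash
python3 - <<'E'
from h import *
d=np.load("mould.npz");Rm=RM(float(d["psi"]),np.radians(35));t=d["t"]+Rm[:,1]*-.0004;q=tqm(Rm)
servo_line(t+Rm[:,2]*.046,q,rate=.03); print(current_finger_gap(),current_force(),current_torque())
servo_line(t+Rm[:,2]*.19,q,rate=.1); sleep(.15); print(current_finger_gap(),current_force(),current_torque())
shot("wrist","w5");shot("scene","s5"); print(current_clock())
E
```

```text
0.06960279115564295 [-0.00985821  0.04656756 -3.56941831] [-0.08551644  0.65169852 -0.02588045]
0.06985055100750705 [-0.0795456   0.25879433 -3.79115568] [-0.04554377  0.71879677  0.06060593]
14.25
```

View pics/w5.png

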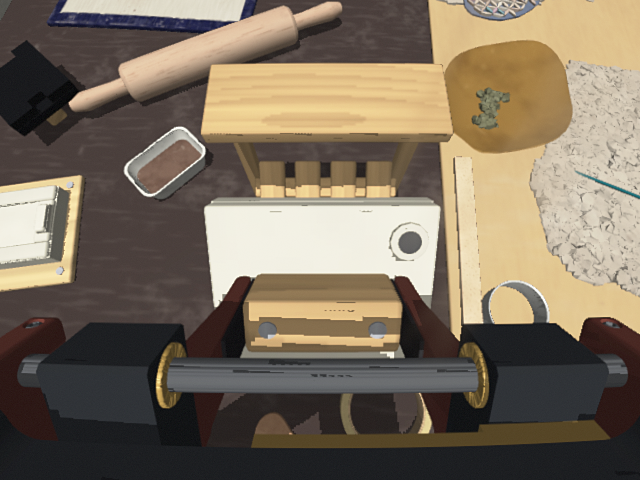

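View pics/s5.png

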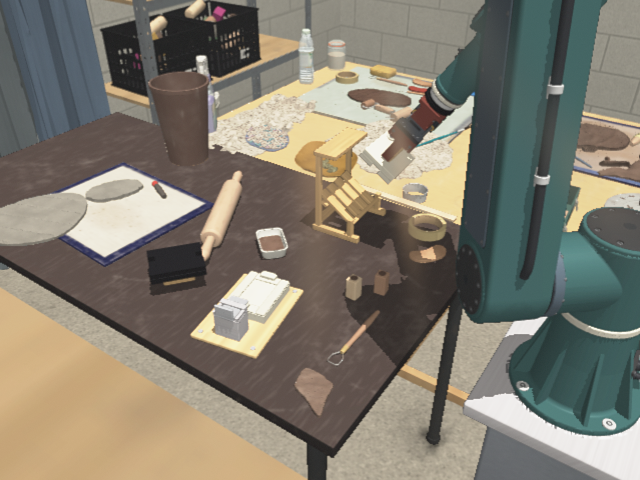

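```bash
python3 - <<'E'
from h import *
s=np.load("station.npz");Rs=RM(float(s["psi"]));q=tqm(Rs)
move_ptp([.5,-.08,.35],q); move_ptp(s["t"]+[0,0,.036+.031+.065],q); sleep(.3)
print(current_finger_gap(),current_force(),current_torque(),Rs.T@(np.array(current_position())-s["t"]))
shot("wrist","w6");shot("scene","s6");shot("top","t6"); print(current_clock())
t=cv2.imread("pics/s6.png");cv2.imwrite("pics/s6c.png",cv2.resize(t[200:370,170:330],None,fx=3.5,fy=3.5,interpolation=cv2.INTER_CUBIC))
E
```

```text
0.06987642039570215 [ 0.09304429  0.15584728 -4.36957422] [-0.02756761 -0.01719728  0.02435584] [ 0.00027191 -0.00072823  0.13289634]
16.8833
```

View pics/w6.png

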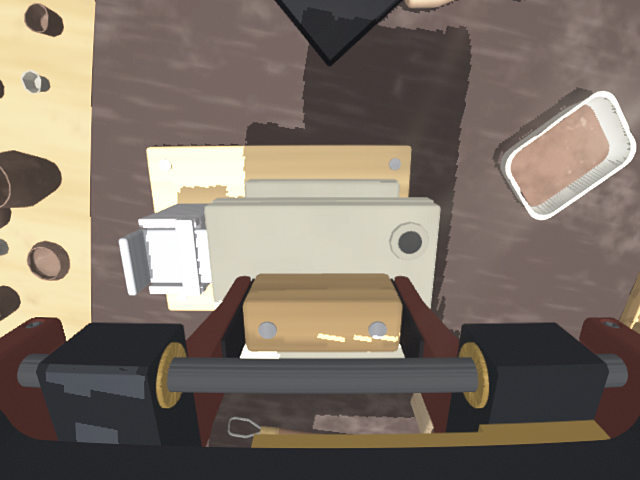

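View pics/s6c.png

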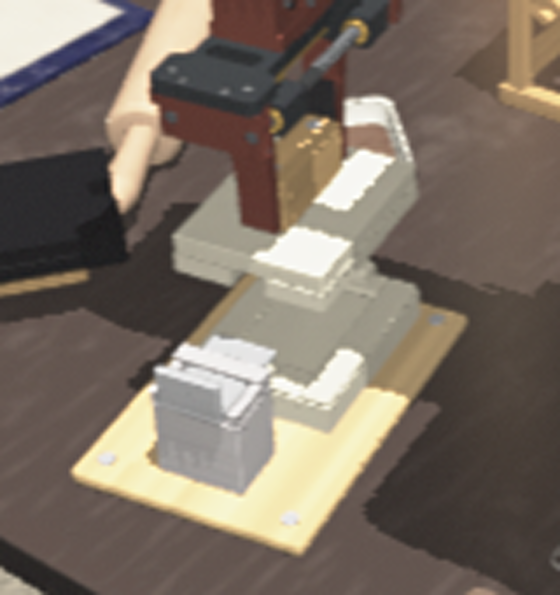

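```bash
python3 - <<'E'
import cv2
t=cv2.imread("pics/w6.png")
k=5
for nm,(x0,y0,w,h) in dict(a=(140,138,155,115),b=(290,138,155,115)).items():
    a=cv2.resize(t[y0:y0+h,x0:x0+w],None,fx=k,fy=k,interpolation=cv2.INTER_CUBIC)
    for i in range(0,w,20):
        cv2.putText(a,str(x0+i),(i*k,10),0,.4,(0,0,255),1); cv2.line(a,(i*k,12),(i*k,18),(0,0,255),1)
        if i<h: cv2.putText(a,str(y0+i),(0,i*k+4),0,.4,(0,0,255),1)
    cv2.imwrite(f"pics/w6{nm}.png",a)
E
```

```text
(no output)
```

View pics/w6a.png

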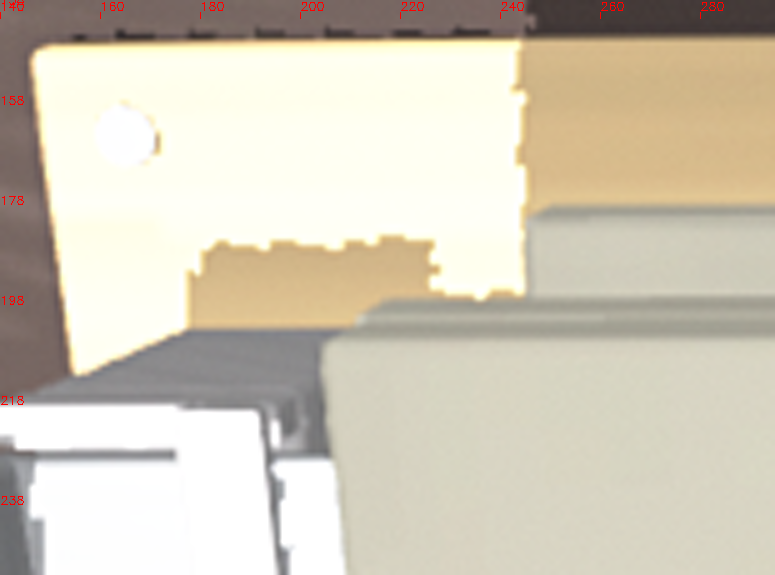

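View pics/w6b.png

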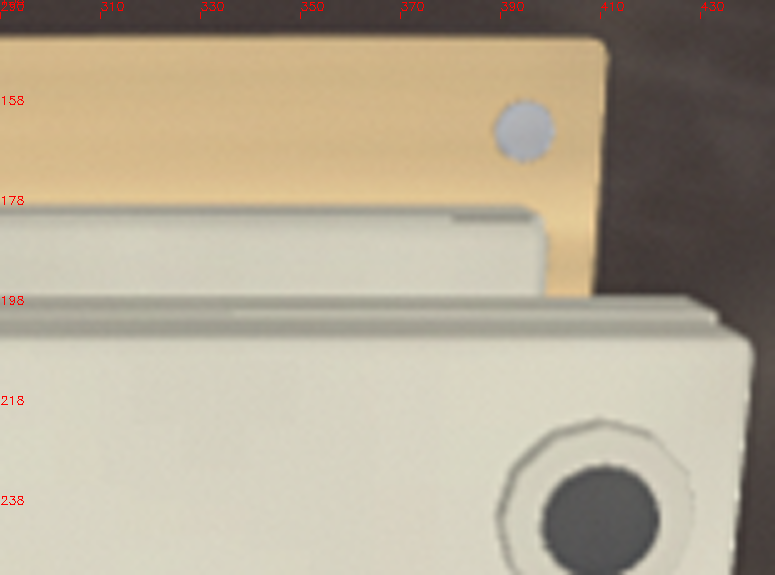

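```bash
cat > rel.py <<'E'
from h import *
from scipy.optimize import least_squares
c=load("w6"); s=np.load("station.npz");psi=float(s["psi"]);Rs=RM(psi)
tcp=s["t"]+Rs@np.array([0.00027191,-0.00072823,0.13289634])
W,u,v=cloud(c)
# mould: params x,y,z (station frame, rel tcp-31mm), yaw, tilt(about y), roll(about x)
L=(W-tcp)@Rs; L[:,2]+=.031
m=(L[:,0]>.016)&(L[:,0]<.045)&(abs(L[:,1])<.056)&(abs(L[:,2]-.026)<.012)&~((L[:,0]>.018)&(L[:,1]<-.03))
A=np.c_[L[m,:2],np.ones(m.sum())]; co=np.linalg.lstsq(A,L[m,2]-.026,rcond=None)[0]
print("slab plane in tool-nominal frame: slope x,y (deg), dz mm",np.degrees(co[:2]),co[2]*1e3,m.sum(),(L[m,2]-.026-A@co).std())
M=np.array([(48,60,26),(48,-60,26),(30,-44,30)])/1e3
P=np.array([(204.7,205.6),(440.3,205.6),(409.6,242)])
def res(p):
    R=Ro.from_euler('zyx',[p[3],-p[4],co[1]]).as_matrix()
    return np.r_[(proj(c,(M@R.T+[p[0],p[1],p[2]-.031])@Rs.T+tcp)-P).ravel(),(p[2]-co[2])/.0008,(p[4]-co[0])/.01]
r=least_squares(res,[0,0,0,0,0]);print("mould in tool-nominal frame mm/deg",(r.x[:3]*1e3).round(2),np.degrees(r.x[3:]).round(2),res(r.x).round(2))
S=np.array([(75,146,10),(75,-74,10)])/1e3;Q=np.array([(146.2,146.0),(411.3,145.2)])
print("board corner pred-obs",(proj(c,S@Rs.T+s["t"])-Q).round(2).tolist())
S2=np.array([(48,60,36),(48,-60,36),(48,60,10),(48,-60,10)])/1e3
print("lower half corners pred",proj(c,S2@Rs.T+s["t"]).round(1).tolist(), "obs cols 245, 399 at row 190; foot row 179")
def res2(p):
    R=RM(psi+p[2]); uv=proj(c,S@R.T+s["t"]+np.r_[p[:2],0]); 
    return np.r_[(uv-Q).ravel(),]
r2=least_squares(res2,[0,0,0]);print("station corr (world) mm,deg",(r2.x[:2]*1e3).round(2),np.degrees(r2.x[2]).round(2),res2(r2.x).round(2)," in station frame",(RM(psi).T[:2,:2]@r2.x[:2]*1e3).round(2))
E
python3 rel.py
```

```text
slab plane in tool-nominal frame: slope x,y (deg), dz mm [0.03755073 0.0499466 ] 0.42038065177827844 9274 0.0006165354372209249
mould in tool-nominal frame mm/deg [-0.74  0.4  -0.59] [-0.08 -0.4 ] [-1.1   0.1   1.17  0.02 -0.07  0.09 -1.26 -0.76]
board corner pred-obs [[-1.71, 1.55], [1.26, 0.89]]
lower half corners pred [[242.9, 183.4], [400.6, 183.1], [249.9, 179.6], [393.7, 179.4]] obs cols 245, 399 at row 190; foot row 179
station corr (world) mm,deg [0.77 0.08] -0.12 [-1.62  0.2   1.58  0.1 ]  in station frame [ 0.77 -0.07]
```

```bash
python3 - <<'E'
from h import *
s=np.load("station.npz");Rs=RM(float(s["psi"])-np.radians(.1));q=tqm(Rs)
T=s["t"]+Rs@np.array([.0015,.0003,0])
servo_line(T+[0,0,.067+.014],q,rate=.06); sleep(.1)
f0=np.array(current_force());print(f0,current_torque())
r=servo_line(T+[0,0,.067+.0035],q,rate=.015,contact_N=5)
p=Rs.T@(np.array(current_position())-s["t"]);print(r,p*1e3,Rs.T@(np.array(current_force())-f0),current_torque())
if not r:
    r=servo_line(T+[0,0,.067-.003],q,rate=.012,contact_N=5)
    p=Rs.T@(np.array(current_position())-s["t"]);print(r,p*1e3,Rs.T@(np.array(current_force())-f0),current_torque())
print(current_clock(),current_finger_gap())
shot("wrist","w7");shot("scene","s7")
t=cv2.imread("pics/s7.png");cv2.imwrite("pics/s7c.png",cv2.resize(t[200:370,170:330],None,fx=3.5,fy=3.5,interpolation=cv2.INTER_CUBIC))
E
```

```text
[ 0.50149074  0.26891236 -4.03618922] [ 0.05984722  0.00081887 -0.00768241]
False [ 1.58550367  0.29478187 70.50922734] [ 0.18754234  0.40362809 -0.00199795] [-0.03628264 -0.02502964 -0.01166819]
True [ 1.69435746  0.34573227 66.56578275] [-0.69194544  0.58999863  9.40306988] [-0.08381478  0.01679931  0.03240226]
19.2417 0.06976046343356294
```

View pics/s7c.png

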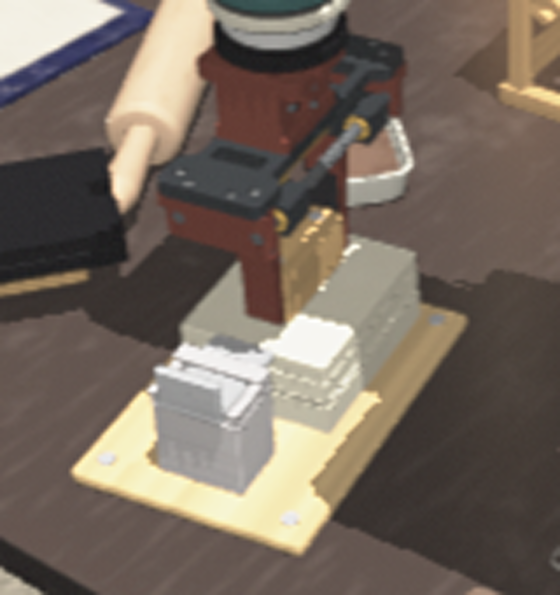

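View pics/w7.png

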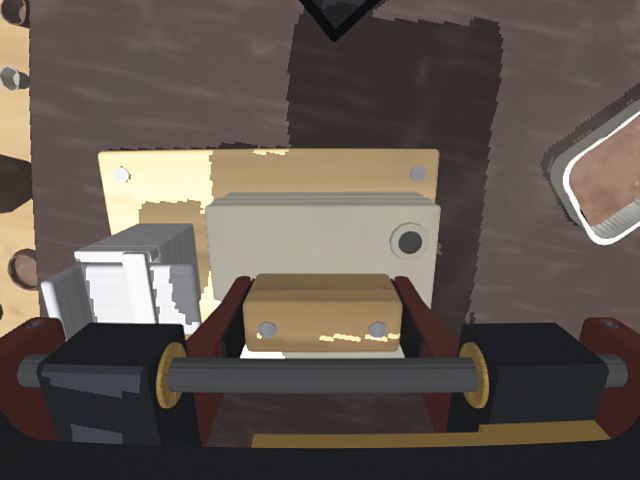

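```bash
python3 - <<'E'
from h import *
s=np.load("station.npz");Rs=RM(float(s["psi"])-np.radians(.1));q=tqm(Rs)
p=np.array(current_position())
move_gripper(.087); print(current_finger_gap(),current_force())
servo_line(p+[0,0,.05],q,rate=.08); servo_line(p+[0,0,.15],q,rate=.2); sleep(.1)
shot("wrist","w8");shot("scene","s8");shot("top","t8");print(current_clock())
c=load("w8");W,u,v=cloud(c);L=(W-s["t"])@Rs
m=(abs(L[:,0])<.044)&(abs(L[:,1])<.055)&(abs(L[:,2]-.062)<.015)&~((abs(L[:,0])<.025)&(abs(L[:,1])<.042))&~((L[:,0]>.015)&(L[:,1]<-.03))
A=np.c_[L[m,:2],np.ones(m.sum())];print("slab top plane",np.linalg.lstsq(A,L[m,2],rcond=None)[0],np.median(L[m,2]))
b=(abs(L[:,0])<.009)&(abs(L[:,1])<.03)&(abs(L[:,2]-.098)<.015);print("batten top",np.median(L[b,2]))
t=cv2.imread("pics/s8.png");cv2.imwrite("pics/s8c.png",cv2.resize(t[220:360,180:320],None,fx=4,fy=4,interpolation=cv2.INTER_CUBIC))
E
```

```text
0.08682844999236629 [ 0.75507339 -0.28879468 -0.35660857]
21.525
slab top plane [ 0.0006021  -0.0004746   0.06203053] 0.06201942793578925
batten top 0.0980622650787158
```

View pics/s8c.png

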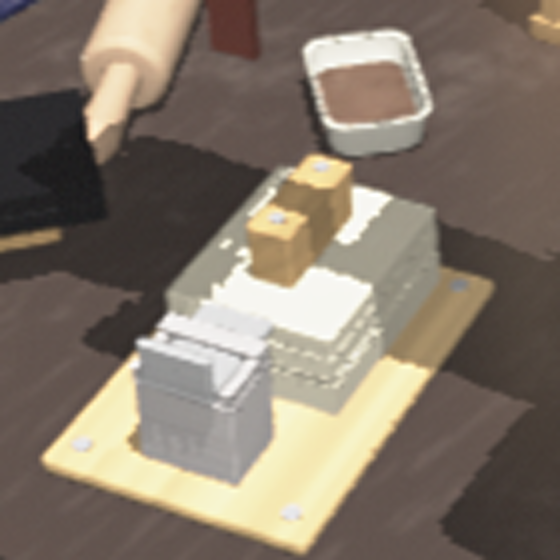

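View pics/w8.png

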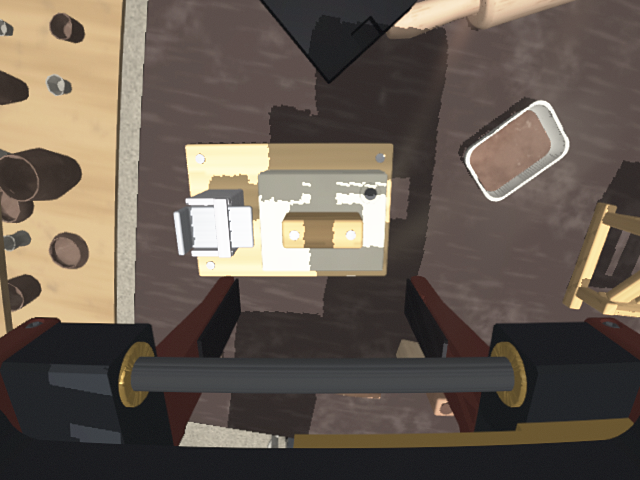

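```bash
python3 - <<'E'
from h import *
s=np.load("station.npz");Rs=RM(float(s["psi"])-np.radians(.1));q=tqm(Rs)
for n in ["t8","w8","s8"]:
    W,u,v=cloud(load(n)); m=(W[:,0]>.35)&(W[:,0]<.9)&(W[:,1]>.25)&(W[:,1]<.75)&(W[:,2]>.04)&(W[:,2]<.6)
    Q=W[m]
    for y in np.arange(.25,.75,.05):
        k=(Q[:,1]>=y)&(Q[:,1]<y+.05)
        if k.sum()>8: print(n,round(y,2),k.sum(),"z",np.percentile(Q[k,2],[50,98]).round(3),"x",np.percentile(Q[k,0],[2,98]).round(2))
# tab location
W,u,v=cloud(load("w8"));L=(W-s["t"])@Rs
for a,b in ((.06,.12),(.12,.14)):
    m=(L[:,1]>a)&(L[:,1]<b)&(abs(L[:,0])<.06)&(L[:,2]>.05); print(a,np.percentile(L[m],[1,50,99],axis=0).round(4).tolist())
p=s["t"]+Rs@np.array([0,.175,0])
for z in (.2,.072): print(p,inverse_kinematics(p+[0,0,z],q))
E
```

```text
t8 0.25 248 z [0.069 0.093] x [0.58 0.84]
w8 0.25 2733 z [0.071 0.092] x [0.58 0.63]
s8 0.25 988 z [0.068 0.333] x [0.57 0.83]
0.06 [[-0.0242, 0.0601, 0.0595], [0.0261, 0.0695, 0.3102], [0.0351, 0.1185, 0.3301]]
0.12 [[-0.0252, 0.1203, 0.062], [0.0024, 0.1241, 0.081], [0.0282, 0.1293, 0.093]]
[0.59062212 0.33089272 0.        ] [ 4.08724794e-01  4.87509248e-01  1.35657512e+00 -4.44089210e-16
  1.29750828e+00  1.79202448e+00]
[0.59062212 0.33089272 0.        ] [ 4.08724794e-01  6.14820696e-01  1.47451950e+00 -4.44089210e-16
  1.05225246e+00  1.79202448e+00]
```

```bash
python3 - <<'E'
from h import *
s=np.load("station.npz");Rs=RM(float(s["psi"])-np.radians(.1));q=tqm(Rs)
S=lambda x,y,z: s["t"]+Rs@np.array([x,y,z])
move_gripper(0.0); 
servo_line(S(.002,.178,.21),q,rate=.2); servo_line(S(.002,.178,.074),q,rate=.15); sleep(.1)
f0=np.array(current_force())
r=servo_line(S(.002,.139,.074),q,rate=.04,contact_N=2.5)
p=Rs.T@(np.array(current_position())-s["t"]);print(r,p*1e3,Rs.T@(np.array(current_force())-f0))
y0=p[1]
for d in (.004,.008,.012,.0155,.018):
    r=servo_line(S(.002,y0-d,.074),q,rate=.02,contact_N=25)
    p=Rs.T@(np.array(current_position())-s["t"]);print(d,r,p*1e3,(Rs.T@(np.array(current_force())-f0)).round(2))
    if r: break
shot("scene","s9");shot("top","t9");print(current_clock())
t=cv2.imread("pics/s9.png");cv2.imwrite("pics/s9c.png",cv2.resize(t[200:360,160:320],None,fx=3.75,fy=3.75,interpolation=cv2.INTER_CUBIC))
E
```

```text
False [  2.0401698  139.12931673  74.01685236] [0.62540424 0.47325493 1.42105142]
0.004 False [  2.02070107 136.62543411  74.13659018] [0.5  5.31 1.28]
0.008 False [  2.01687467 132.35457343  74.23423405] [-0.96  3.78  1.38]
0.012 False [  1.96701582 126.64901581  73.93347959] [-0.07 -0.07 -0.07]
0.0155 False [  2.01098871 123.33610621  73.96191534] [0.25 0.63 0.58]
0.018 False [  2.02099755 120.97700124  74.01322696] [-0.62 -1.42  0.53]
27.925
```

View pics/s9c.png

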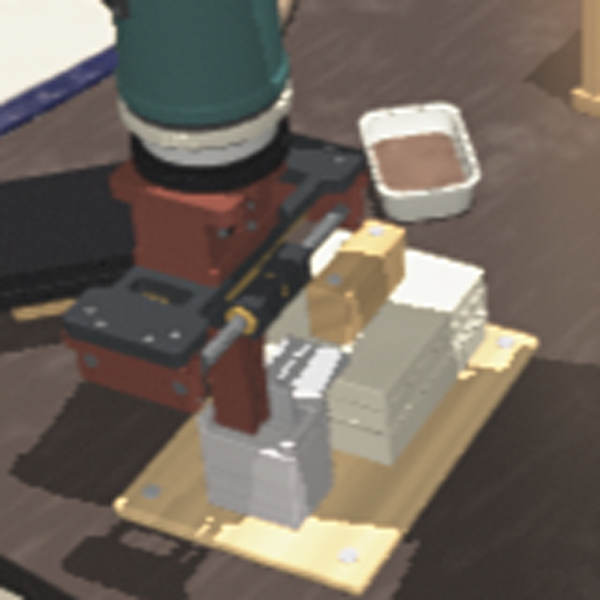

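```bash
python3 - <<'E'
from h import *
s=np.load("station.npz");Rs=RM(float(s["psi"])-np.radians(.1));q=tqm(Rs)
S=lambda x,y,z: s["t"]+Rs@np.array([x,y,z])
servo_line(S(.002,.165,.074),q,rate=.1); servo_line(S(.002,.165,.22),q,rate=.2)
move_ptp(S(-.01,.03,.22),q); sleep(.2)
shot("wrist","w10");shot("scene","s10");shot("top","t10");print(current_clock(),current_force())
W,u,v=cloud(load("w10"));L=(W-s["t"])@Rs
m=(L[:,1]>.095)&(L[:,1]<.14)&(abs(L[:,0])<.017)&(L[:,2]>.084)&(L[:,2]<.1);print("tab top y",np.percentile(L[m,1],[2,50,98]).round(4),m.sum())
m=(L[:,1]>.04)&(L[:,1]<.09)&(abs(L[:,0])<.012)&(L[:,2]>.05)&(L[:,2]<.1)
for a in np.arange(.036,.09,.004):
    k=m&(L[:,1]>=a)&(L[:,1]<a+.004); print(round(a,3),k.sum(),np.median(L[k,2]).round(4) if k.sum() else None)
m=(abs(L[:,0])<.044)&(abs(L[:,1])<.055)&(abs(L[:,2]-.062)<.015)&~((abs(L[:,0])<.025)&(abs(L[:,1])<.06))&~((L[:,0]>.015)&(L[:,1]<-.03))
A=np.c_[L[m,:2],np.ones(m.sum())];print("slab",np.linalg.lstsq(A,L[m,2],rcond=None)[0])
t=cv2.imread("pics/s10.png");a=cv2.resize(t[220:360,180:320],(400,400),interpolation=cv2.INTER_CUBIC)
t=cv2.imread("pics/w10.png");b=cv2.resize(t[140:280,150:430],(800,400),interpolation=cv2.INTER_CUBIC)[:,:400] if 0 else cv2.resize(t[130:290,200:360],(400,400),interpolation=cv2.INTER_CUBIC)
import numpy as np
cv2.imwrite("pics/f10.png",np.hstack([a,b]))
E
```

```text
30.35 [ 0.46573585  0.26487191 -0.52929965]
tab top y [0.1039 0.1059 0.1099] 321
0.036 0 None
0.04 96 0.062
0.044 107 0.069
0.048 117 0.0706
0.052 102 0.0707
0.056 104 0.0705
0.06 110 0.0705
0.064 108 0.0703
0.068 104 0.0705
0.072 108 0.0705
0.076 108 0.0705
0.08 104 0.0705
0.084 131 0.0709
0.088 58 0.0756
slab [-0.00039907 -0.00033846  0.06203241]
```

View pics/f10.png

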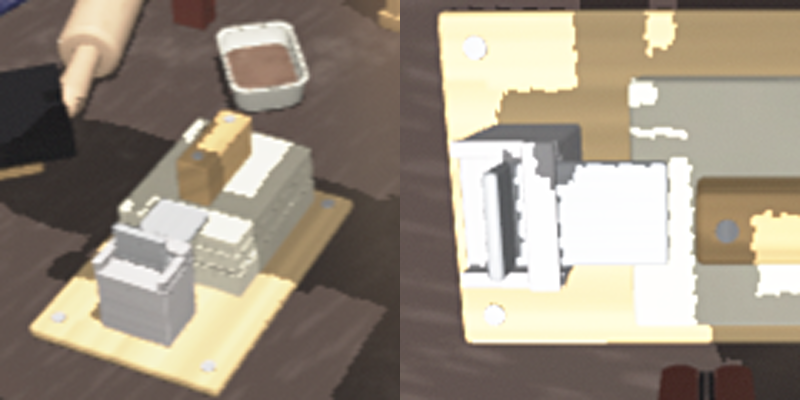

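View pics/w10.png

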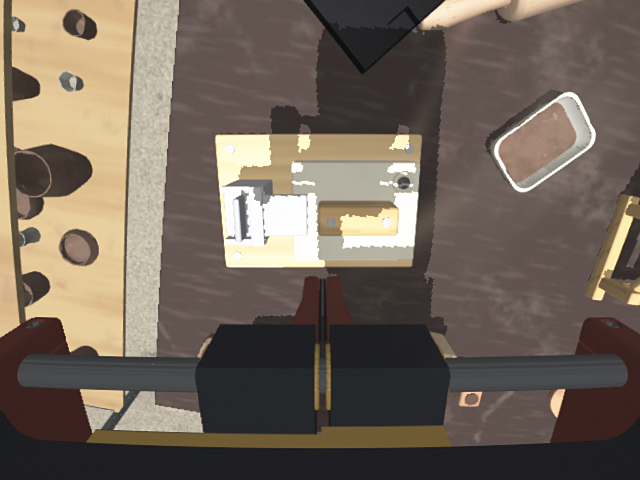

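View pics/s10.png

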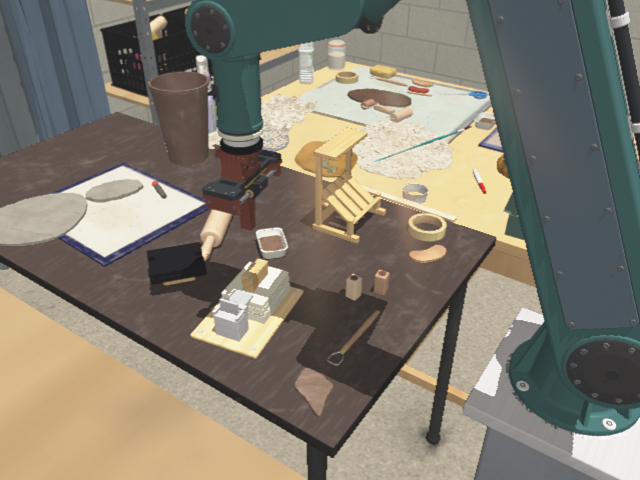

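The pictures show the clip home. In the wrist view the tab outer face is at about y = 110 mm, and the tongue (columns ~270–306, rows ~195–235) covers the slab edge from y ≈ 46 mm. The slab top is level at 62.0 mm, and the bystanders look untouched. The robot is clear of everything, so I am handing in.

```bash
python3 - <<'E'
from bench import *
close_job()
E
```

```text
the job is handed in; nothing more can be done
```

The upper half is seated on the lower half in the casting station and the spring clip is snapped home over it. I handed the job in with the robot clear of everything, at about 30 s on the clock.

- **Grasp:** I gripped the batten by its 70 mm length. Gripped across its width, the gripper's 178 mm body would have hit the rack's top board.
- **Placing:** I lifted it square off the slope, levelled it, and corrected about 1.5 mm in station x from a wrist picture. I lowered it until contact at 9 N, with under 1 N sideways, then let go.
- **Clip:** With the fingers shut I pushed the tab. The highest force I read was about 5 N, and it fell to zero when the clip snapped.

**Last checks**
- The slab top was level at 62.0 mm, which is its home height, both before and after the clip went in.
- The clip tab's outer face moved from about 130 to 110 mm in station y. The tongue now covers the edge from about y = 46 mm, so its travel is about 20 mm.
- The bystanders looked unmoved in the scene picture; I did not measure them.

**Disagreements**
- Positions projected for the wrist camera came out about 1% wider than the picture showed. Its corner fit put the mould about 4 mm deeper than the depth readings, so I used the depth readings.
- The contact stop I set for finding the clip tab did not trigger before its end point. The push steps after it met the tab normally.

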